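# Feed a piece of carrot into the slow juicer

### The arm

A 7-joint arm with a two-finger parallel gripper is mounted at the origin on a cart in front of the work surface, level with it; the furniture and walls round the work are solid. World frame = base frame: x ahead of the robot, y to its left, z up, the work surface at z = 0. Lengths are in m, angles in rad, forces in N, time in s.
With the tool pointing down it reaches from about 0.425 to 0.8 m from the base axis. Payload 8.3 kg.
Tool frame: the origin (TCP) lies at the very end of the fingers, on their centre line; the grasp point (between the pads) lies 19 mm behind it (r.hold_point_z is the distance from the TCP to the grasp point, in m); x points along the fingers, y is the direction in which the jaws open and shut, and the axes are right-handed (so a half turn about x gives the same grasp; the last joint's range is limited). The gripper opens to 85 mm and grips with 20 to 120 N. Pads are 22 mm wide; open, the fingers measure 114 mm over their backs; the gripper's body (76 mm by 85 mm) begins 54 mm behind the grasp point. The pads swing forward as they close: fully open they stand 13 mm farther back than shut.
Start: joints at [-1.343, 0.383, 0.016, 1.37, -0.006, 1.388, -0.046], TCP at [0.179, 0.599, 0.231] pointing down, gripper open.
Joint ranges: [-2.95, 2.95], [-0.25, 2.06], [-1.52, 1.56], [0.18, 2.33], [-1.44, 4.58], [0.02, 2.06], [-3.01, 3.01]. Speed limits (rad/s): [2.39, 2.39, 3.01, 3.01, 3.14, 3.14, 3.14].

### API

Orientations are given as a rotation vector (axis times angle).
In Python, from plant import r gives the robot as it stands.
- The arm moves only by the shell command python3 -m pendant 'ROWS' [OPENING]. ROWS is JSON, a list that holds one entry, the list of rows, each a list of 6 numbers: the shift along the tool's x, y, z scaled (see below), then the turn, a rotation vector about the tool's x, y, z scaled (see below). A call has 1 to 8 rows; each row is the pose to reach, as a shift and turn from the pose commanded when the call began, along the tool's axes at that moment; what a row does not reach only later rows make up. The controller multiplies each number of a shift by 15 cm and each number of a turn by 90 degrees. A row lasts 1/12 s, in which the tool goes at most 41.7 mm and 7.16 degrees, less where a joint would pass 70% of its speed; a pose out of reach is approached as far as the arm can. A call with a number of a shift or a turn outside -1 to 1 is refused whole. A call with a gripper value outside its range is refused whole. OPENING is the gripper's target within -1 to 1 (shut at 1, half-way at 0, fully open at -1), set as the call begins (- or left out, the last holds). The fingers move at their own pace and stop on an object; the grip force is fixed at half the most. Time passes only in rows, so rows that repeat a pose let the fingers close. It gives the time, the measured TCP pose, the force and the opening at its end, in the units of the state.
- r.state(): the state, without advancing time (a new reading comes with each control period).
- r.get_image(name): name is "scene" or "top" or "wrist"; returns a dict with "pixels" (420x560x3 uint8, blue, green, red), "mtx" (3x3 intrinsics, pixels), "pose" (4x4, takes a point from camera to world coordinates); the wrist camera has in their place "hand_eye" (4x4, takes a point from camera to tool coordinates, whose origin is the TCP and whose axes are the tool frame's). Camera axes: x right, y up, looking along -z (the intrinsics and any distortion apply to the point x, -y, -z); pixel columns grow to the right and rows downward; lengths in m; the calibration is good to about 2 mm. A picture is of the moment at which its call begins: read the wrist's pose just before it. There is no depth.
- r.job_done(): hands the job in, once; it reports no verdict.
The state is a dict: "time": time; "joint_positions": joint angles; "qd": joint speeds; "joint_torque": joint torques, N m; "ee_pos": TCP position; "orientation": TCP orientation; "wrist_force": force on the tool from outside, world axes, zero at the start; "ft_torque": the same for the moment, N m; "finger_gap": finger opening in m.
Only numpy, scipy, OpenCV 4.12 (cv2) and the standard library are available. Lean on these libraries where they do the work, as an engineer would, in place of code of your own. Each camera call takes 0.05 s, during which the arm holds its last target. There are 200 camera calls.

### The job

Load the juicer: without lifting the piece of carrot on the feed tray, slide it over the edge of the round feed hole so that it drops into the chute. Then take the black pusher, put it down the chute, push the carrot through the springy red flaps and feel for the solid stop where it sits on the feed screw at the bottom and press it there for a moment, firmly but gently (about 15 N, never over 25); leave the pusher standing upright in the chute on top of the carrot, and leave everything else where it is.

Things in the scene. Friction and masses are not known exactly. Their poses are not given: they have to be found in the camera images.
- juicer: White horizontal slow juicer with smoky clear barrel and chute; it stands firm and cannot shift. Origin on the worktop straight below the axis of the feed chute, z up, +x to the motor housing (112 mm wide, 155 mm high, at x 52 to 192 mm), +y along the feed tray, whose flat floor lies 182 mm above the origin.
- tray_end (a point): Middle of the inner end wall of the feed tray, at floor height, 168 mm from the feed hole's centre. Inside, the tray is 86 mm wide; its other end is a half circle of radius 43 mm about the hole's centre. Its rim stands 11 mm above the floor.
- chute_mouth (a point): Centre of the round feed hole, 52 mm in diameter, level with the tray floor, with a plain edge. The chute below it is a vertical tube of the same bore, 92 mm deep.
- flaps (a point): On the chute's axis, 40 mm below the tray floor: here two red springy leaves, 30 mm wide and 27 mm long, hinged on the +y and the -y side of the chute, meet level and close it. They bear the carrot's weight; pushing it through them takes up to about 8 N, and after it the pusher passes them easily.
- chute_floor (a point): Bottom of the chute, on its axis: the top of the feed screw, solid, 92 mm below the tray floor.
- carrot: Piece of a carrot half, split lengthwise, orange, 36 mm long, 31 to 28 mm wide, 17 mm high, about 30 g; it lies flat side down on the tray. Origin at the middle of the flat face, x along its length, z out of the rounded side. In the chute it may come to lie or stand any way up, so the pusher's solid stop is 16 to 40 mm above the chute floor.
- pusher: Black plastic pusher standing on the worktop, 125 mm tall, about 130 g; origin in the middle of its foot, z up. Foot rod 46 mm in diameter and 90 mm long with a chamfered lower edge, on it a flange 60 mm wide and 5 mm thick, on top a round grip 32 mm in diameter, from 95 to 125 mm above the origin.
- juice_bowl: White ceramic bowl, 84 mm wide, 30 mm high, under the juicer's barrel; origin at the centre of its underside. Leave it alone.
- tumbler: Drinking glass, 68 mm wide, 105 mm high, on the worktop; origin at the centre of its underside. Leave it alone.
- paprika_jar: Spice jar with a red cap, 42 mm wide, 108 mm high, on the worktop; origin at the centre of its underside. Leave it alone.
- green_box: Small green carton, 107 x 55 x 52 mm, on the worktop; origin at the centre of its underside. Leave it alone.
Not all that is in view belongs to the job. Leave any purple look-alike of the pusher alone.

How it is judged:
On the way, in this order (a step that is already met when the one before it is completed fails the run):
1. the carrot has dropped into the chute, its middle below the tray floor (horizontal distance between carrot and chute_mouth below 0.025 m and z of carrot in the frame of chute_mouth below -0.014 m), for 0.2 s.
2. the pusher presses the carrot onto the feed screw with 8 N or more for 0.3 s (z of carrot in the frame of chute_floor below 0.028 m and contact force between pusher and carrot above 8 N), for 0.3 s.
At the end, for the whole second after the job is handed in: The carrot is in the chute below the flaps, its middle at most 28 mm above the feed screw; the pusher stands in the chute upright (within 0.12 rad, foot centre within 6 mm of the axis), its foot at most 45 mm above the screw; both are at rest (horizontal distance between carrot and chute_floor below 0.025 m and z of carrot in the frame of chute_floor below 0.028 m and horizontal distance between pusher and chute_floor below 0.006 m and z of pusher in the frame of chute_floor below 0.045 m and angle between pusher's own z axis and vertical below 0.12 rad and linear speed of each of pusher, carrot below 0.02 m/s); the robot touches nothing.
It fails at once if the carrot is lifted: its middle rises more than 30 mm above the tray floor (z of carrot in the frame of chute_mouth above 0.03 m).
It fails at once if the pusher presses on the carrot with more than 25 N (contact force between pusher and carrot above 25 N).
It fails at once if the pusher is forced against the juicer with more than 25 N (contact force between pusher and juicer above 25 N).
It fails at once if the fingers press on the juicer or on the carrot with more than 25 N (contact force between the fingers and juicer above 25 N or contact force between the fingers and carrot above 25 N).
It fails at once if a bystander is moved by more than 20 mm (distance of any of juice_bowl, tumbler, paprika_jar, green_box from where it was at the start of the episode above 0.02 m).
It also fails if it takes over 64 s, if anything falls off the work surface, if the arm or the gripper's body presses on something with over 40 N, if the wrist force passes 120 N, or if a joint passes its speed limit or range.

## Working session

There is one attempt and no reset: what is moved stays moved. The work goes in short steps, Python scripts to look and compute and a shell command to move; the robot and the scene stay as the last step left them, time stands still between calls to the robot, and variables do not carry over. Pictures are saved under pics/ and viewed, on a budget of 10 in all, crops included, one or two more only if the job needs it, and the job is handed in when it is done.

```bash
ls; mkdir -p pics; python3 - <<'E'
from plant import r
import cv2
print(r.state(), r.hold_point_z)
for n in("scene","top"):
    d=r.get_image(n); cv2.imwrite(f"pics/{n}0.png",d["pixels"]); print(n,d["mtx"],d["pose"])
E
```

```text
pics
{'time': 0.0, 'joint_positions': array([-1.3429156 ,  0.38427152,  0.01638111,  1.37116184, -0.00631977,
        1.38819646, -0.04652463]), 'qd': array([ 0.00225991, -0.00010753,  0.00063057,  0.00056606,  0.00175817,
        0.00065031, -0.00240433]), 'joint_torque': array([ 6.10727184e-04, -6.27595997e+01,  8.44114590e-01, -3.71832418e+01,
        1.63172465e-02,  1.37875628e-02, -2.99221767e-05]), 'ee_pos': array([0.17900591, 0.59828928, 0.23025464]), 'orientation': array([ 0.22666698,  1.55898937, -0.22977091]), 'wrist_force': array([-0.05941167,  0.56219798, -0.9976449 ]), 'ft_torque': array([-0.01310621,  0.03763145, -0.04778217]), 'finger_gap': 0.08539586153030447} 0.0187
scene [[386.98940851   0.         279.4712387 ]
 [  0.         386.98940851 212.985855  ]
 [  0.           0.           1.        ]] [[ 0.55525815  0.5441914  -0.62892297 -0.01210457]
 [-0.83146185  0.38046907 -0.40486353 -0.37166086]
 [ 0.01896248  0.74772923  0.66373294  0.72638007]
 [ 0.          0.          0.          1.        ]]
top [[469.28148368   0.         274.61315502]
 [  0.         469.28148368 210.30027886]
 [  0.           0.           1.        ]] [[-0.02057025  0.98878674 -0.14791094  0.40495264]
 [-0.99967446 -0.01810804  0.01797412  0.02829549]
 [ 0.01509419  0.14823252  0.98883734  1.29023423]
 [ 0.          0.          0.          1.        ]]
```

View pics/scene0.png

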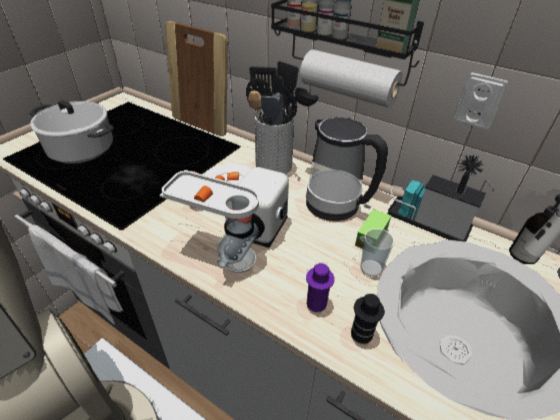

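View pics/top0.png

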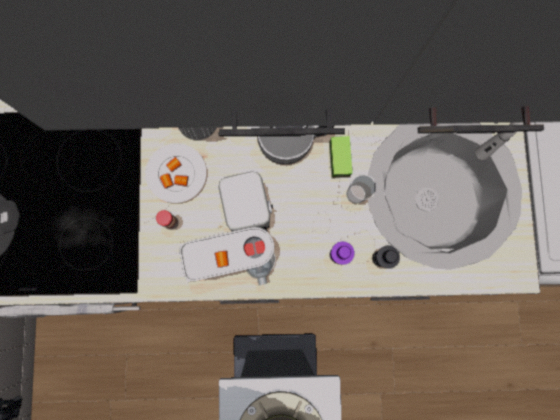

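Top view: the carrot to use lies on the tray at (222,258). The look-alikes are the pieces on the plate at (166,180), (173,164) and (181,181). The black pusher is at (387,257) and the purple decoy at (342,252). The red flaps show through the hole at (255,247), and the paprika jar is at (167,219). I choose the tray carrot and the black pusher, and check both in one crop.

```bash
cat > h.py <<'E'
import numpy as np, cv2
from plant import r
from scipy.spatial.transform import Rotation as R
def ray(d,uv,T=None):
    T=d["pose"] if T is None else T
    K=d["mtx"]; v=np.array([(uv[0]-K[0,2])/K[0,0],-(uv[1]-K[1,2])/K[1,1],-1.])
    return T[:3,3],T[:3,:3]@v
def onz(d,uv,z,T=None):
    o,v=ray(d,uv,T); return (o+v*(z-o[2])/v[2])
def proj(d,p,T=None):
    T=d["pose"] if T is None else T
    q=T[:3,:3].T@(np.asarray(p,float)-T[:3,3]); K=d["mtx"]
    return np.array([K[0,2]+K[0,0]*q[0]/-q[2],K[1,2]-K[1,1]*q[1]/-q[2]])
def tool():
    s=r.state(); T=np.eye(4); T[:3,:3]=R.from_rotvec(s["orientation"]).as_matrix(); T[:3,3]=s["ee_pos"]; return T
def wrist():
    T=tool(); d=r.get_image("wrist"); d["pose"]=T@d["hand_eye"]; return d
def go(p,yaw_y=None):
    """rows units to go to tool p (world), tool down, jaw axis along yaw angle (deg)"""
    T=tool(); s=T[:3,:3].T@(np.asarray(p)-T[:3,3])/.15
    out=[s.round(3)]
    if yaw_y is not None:
        a=np.deg2rad(yaw_y); best=None
        for k in(0,np.pi):
            y=np.array([np.cos(a+k),np.sin(a+k),0]); x=np.array([0,0,-1.]); M=np.c_[x,y,np.cross(x,y)]
            w=R.from_matrix(T[:3,:3].T@M).as_rotvec()
            if best is None or np.linalg.norm(w)<np.linalg.norm(best): best=w
        out.append((best/(np.pi/2)).round(3))
    return out
E
python3 - <<'E'
from h import *
d=r.get_image("top"); P=d["pixels"]; s=r.get_image("scene")
a=cv2.resize(P[215:295,170:290],None,fx=4,fy=4,interpolation=2); b=cv2.resize(P[225:285,320:420],None,fx=4,fy=4,interpolation=2)
c=np.zeros((600,800,3),np.uint8); c[:320,:480]=a; c[340:580,:400]=b
e=cv2.resize(s["pixels"][260:345,300:390],None,fx=3,fy=3); c[340:340+e.shape[0],420:420+e.shape[1]]=e
e=cv2.resize(s["pixels"][165:275,160:265],None,fx=3,fy=3); c[:330,485:800]=e
cv2.imwrite("pics/c.png",c)
hsv=cv2.cvtColor(P,cv2.COLOR_BGR2HSV)
def cen(m,x0,x1,y0,y1):
    n=np.zeros(m.shape,np.uint8); n[y0:y1,x0:x1]=m[y0:y1,x0:x1]; (x,y),wh,an=cv2.minAreaRect(np.argwhere(n)[:,::-1].astype(np.float32)); ys,xs=np.nonzero(n); return xs.mean(),ys.mean(),wh,an,len(xs)
sat=(hsv[...,1]>140)&(hsv[...,2]>70)
h=hsv[...,0]
c1=cen(sat&(h>=4)&(h<20),205,240,240,275); print("carrot",c1,onz(d,c1[:2],.19))
c2=cen(sat&((h<=4)|(h>170)),240,272,232,262); print("red",c2,onz(d,c2[:2],.142))
dark=(P.max(2)<75); c3=cen(dark,370,405,240,275); print("pusher",c3)
for z in(0,.09,.125): print(z,onz(d,c3[:2],z))
for n,uv,z in(("purple",(342,252),.11),("glass",(360,190),.1),("jar",(167,219),.1),("box",(342,155),.05),("motor",(245,200),.155),("bowl",(262,270),.02)): print(n,onz(d,uv,z).round(3))
E
```

```text
carrot (np.float64(221.50632911392404), np.float64(258.4873417721519), (14.31647777557373, 11.178619384765625), 78.69007110595703, 158) [0.45823512 0.13442238 0.19      ]
red (np.float64(253.9685534591195), np.float64(247.78616352201257), (11.001455307006836, 18.96185874938965), 79.69515228271484, 159) [0.48502896 0.05977222 0.142     ]
pusher (np.float64(386.3175487465181), np.float64(256.89136490250695), (19.0, 25.0), 90.0, 359)
0 [ 0.46281682 -0.29960658  0.        ]
0.09 [ 0.45878052 -0.27673385  0.09      ]
0.125 [ 0.45721084 -0.26783889  0.125     ]
purple [ 0.472 -0.16   0.11 ]
glass [ 0.632 -0.215  0.1  ]
jar [0.566 0.281 0.1  ]
box [ 0.74  -0.181  0.05 ]
motor [0.602 0.08  0.155]
bowl [0.434 0.042 0.02 ]
```

View pics/c.png

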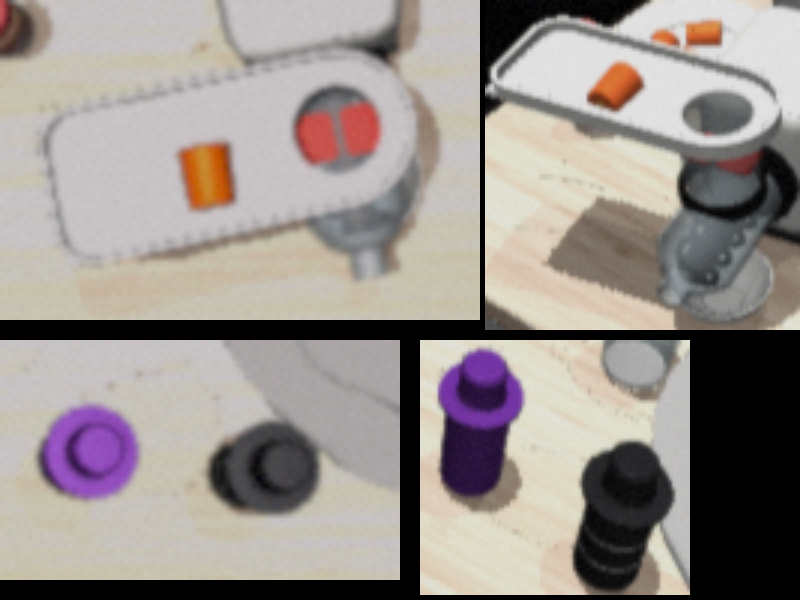

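The crop confirms the choice. The hole centre is at top pixel (254.2,247.2) and at scene pixel (237.7,203). The carrot is about 12 mm off the tray axis. The black pusher's flange is centred at top pixel (388.2,257), and it stands clear beside the sink.

```bash
python3 - <<'E'
from h import *
d=r.get_image("top"); s=r.get_image("scene")
h1=onz(d,(254.2,247.2),.182); h2=onz(s,(237.7,203),.182); print("hole",h1,h2)
print("end",onz(d,(170+55/4,215+185/4),.182))
S=s["pixels"]; hs=cv2.cvtColor(S,cv2.COLOR_BGR2HSV)
def cen(m,x0,x1,y0,y1):
    n=np.zeros(m.shape,bool); n[y0:y1,x0:x1]=m[y0:y1,x0:x1]; ys,xs=np.nonzero(n); return np.array([xs.mean(),ys.mean()])
m=(hs[...,1]>140)&(hs[...,0]>=3)&(hs[...,0]<20)&(hs[...,2]>70)
c=cen(m,193,216,180,206); print("carrot scene",c,onz(s,c,.19))
print("flange",onz(d,(388.2,257),.095), "grip",onz(d,(391.7,255.7),.125))
g=np.array([300+(632-420)/3, 260+(462-340)/3]); print("griptop scene",onz(s,g,.125),"foot~",onz(s,(300+(608-420)/3,260+(572-340)/3),0.0))
c=np.array([.458,.1344]);
for hh in(h1,h2,):
  u=hh[:2]-c; print("push dir",np.rad2deg(np.arctan2(u[1],u[0])),np.linalg.norm(u))
E
```

```text
hole [0.48361021 0.05811074 0.182     ] [0.47884329 0.05309848 0.182     ]
end [0.45393049 0.22352998 0.182     ]
carrot scene [203.27329193 193.36024845] [0.45410759 0.12921262 0.19      ]
flange [ 0.45818545 -0.28025935  0.095     ] grip [ 0.45989122 -0.28142353  0.125     ]
griptop scene [ 0.44979021 -0.28259951  0.125     ] foot~ [ 0.45074997 -0.2878268   0.        ]
push dir -71.44316023705024 0.08047319291146549
push dir -75.62075781567177 0.08393080222410455
```

```bash
python3 -c "
from h import *
print(go([.444,.168,.30],18), tool()[:3,:3].round(2).tolist())"
```

```text
[array([-0.459, -2.244,  2.515]), array([0.615, 0.   , 0.   ])] [[-0.0, 0.29, 0.96], [-0.0, 0.96, -0.29], [-1.0, -0.0, -0.0]]
```

```bash
python3 -m pendant '[[[-0.46,-0.95,0.95,0.6,0,0],[-0.46,-0.95,0.95,0.6,0,0],[-0.46,-0.95,0.95,0.6,0,0],[-0.46,-0.95,0.95,0.6,0,0],[-0.46,-0.95,0.95,0.6,0,0],[-0.46,-0.95,0.95,0.6,0,0],[-0.46,-0.95,0.95,0.6,0,0],[-0.46,-0.95,0.95,0.6,0,0]]]' 0.65; python3 -c "
from h import *
print(go([.444,.168,.30],18))"
```

```text
time: 0.97
ee_pos: [0.2756, 0.4206, 0.3012]
orientation: [0.965, 1.347, -0.963]
wrist_force: [0.1, 0.5, 0.4]
finger_gap: 0.0146
[array([0.005, 0.52 , 1.956]), array([ 0.009, -0.001, -0.001])]
```

```bash
python3 -m pendant '[[[0,0.26,1,0,0,0],[0,0.26,1,0,0,0],[0,0.26,1,0,0,0],[0,0.26,1,0,0,0],[0,0.26,1,0,0,0]]]'; python3 -m pendant '[[[0,0.26,0.95,0,0,0],[0,0.26,0.95,0,0,0],[0,0.26,0.95,0,0,0],[0,0.26,0.95,0,0,0],[0,0.26,0.95,0,0,0],[0,0.26,0.95,0,0,0]]]'
python3 - <<'E'
from h import *
d=wrist(); P=d["pixels"].copy()
print(d["pose"].round(3).tolist())
for p,c in(((.481,.056,.182),(0,255,0)),((.4836,.058,.182),(255,0,0)),((.4788,.053,.182),(0,0,255)),((.456,.132,.19),(0,255,0))):
    uv=proj(d,p); print(uv); cv2.circle(P,tuple(int(v) for v in uv),4,c,-1)
cv2.imwrite("pics/w1.png",P); cv2.imwrite("pics/w1raw.png",d["pixels"])
print(go([.444,.168,.30],18))
E
```

```text
time: 1.38
ee_pos: [0.3656, 0.2864, 0.301]
orientation: [0.966, 1.345, -0.964]
wrist_force: [0.2, -1.1, 0.1]
finger_gap: 0.0149
time: 1.88
ee_pos: [0.4459, 0.17, 0.3004]
orientation: [0.96, 1.349, -0.96]
wrist_force: [-0.0, 0.5, 0.4]
finger_gap: 0.015
[[0.945, -0.317, -0.084, 0.424], [0.328, 0.912, 0.246, 0.232], [-0.001, -0.26, 0.966, 0.444], [0.0, 0.0, 0.0, 1.0]]
[271.63069361 340.88633092]
[275.27077043 339.83498951]
[268.0617923  343.02739306]
[272.95688773 257.35367346]
[array([ 0.002, -0.015,  0.02 ]), array([ 0.015, -0.   ,  0.   ])]
```

View pics/w1.png

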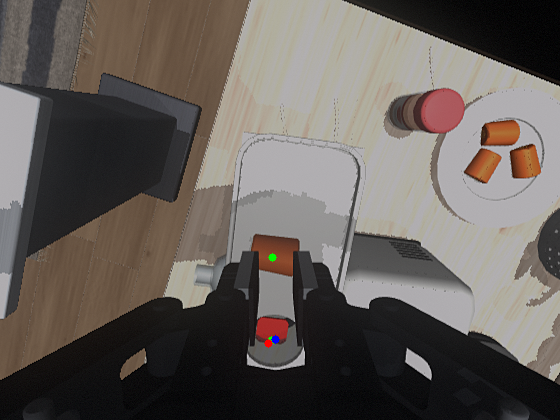

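The wrist view shows the hole spanning about x 248–303 and y 315–370, centred near (275,341). The carrot is centred near (275,256), at right angles to the tray axis. This agrees with the top-camera estimate.

```bash
python3 - <<'E'
from h import *
d=wrist(); P=d["pixels"]; hs=cv2.cvtColor(P,cv2.COLOR_BGR2HSV)
m=((hs[...,1]>130)&(hs[...,0]>=3)&(hs[...,0]<20)&(hs[...,2]>60)).astype(np.uint8); m[:228]=0;m[285:]=0;m[:,:240]=0;m[:,310:]=0
rc=cv2.minAreaRect(np.argwhere(m)[:,::-1].astype(np.float32)); print(rc)
c=onz(d,rc[0],.189); h=onz(d,(275,341),.182); print("carrot",c,"hole",h)
q=[onz(d,p,.186)[:2] for p in cv2.boxPoints(rc)]; print(np.array(q).round(4).tolist())
u=(h-c)[:2]; L=np.linalg.norm(u); u/=L; a=np.rad2deg(np.arctan2(u[1],u[0])); print(a,L)
st=np.r_[c[:2]-u*.036,.30]; print(st,go(st,a+90))
E
```

```text
((273.4615478515625, 255.19232177734375), (45.6950569152832, 37.065948486328125), 11.309932708740234)
carrot [0.45520855 0.13506419 0.189     ] hole [0.4832632  0.05861501 0.182     ]
[[0.4399, 0.1161], [0.4358, 0.1468], [0.4709, 0.1514], [0.4761, 0.1206]]
-69.84831490588958 0.08143427835434056
[0.44280631 0.16886041 0.3       ] [array([ 0.001, -0.02 ,  0.017]), array([-0.008, -0.   ,  0.   ])]
```

```bash
python3 -m pendant '[[[0.2,-0.02,0.015,0,0,0],[0.4,-0.02,0.015,0,0,0],[0.55,-0.02,0.015,0,0,0],[0.65,-0.02,0.015,0,0,0],[0.7,-0.02,0.015,0,0,0],[0.74,-0.02,0.015,0,0,0],[0.74,-0.02,0.015,0,0,0]]]'; python3 - <<'E'
from h import *
d=wrist(); cv2.imwrite("pics/w2.png",d["pixels"])
print(go([.4833,.0586,.188]), tool()[:3,2])
E
```

```text
time: 2.57
ee_pos: [0.4426, 0.1689, 0.1887]
orientation: [0.955, 1.351, -0.957]
wrist_force: [-0.6, -0.1, -0.1]
finger_gap: 0.0148
[array([0.011, 0.009, 0.782])] [ 3.32273317e-01 -9.43183144e-01  4.71848641e-07]
```

View pics/w2.png

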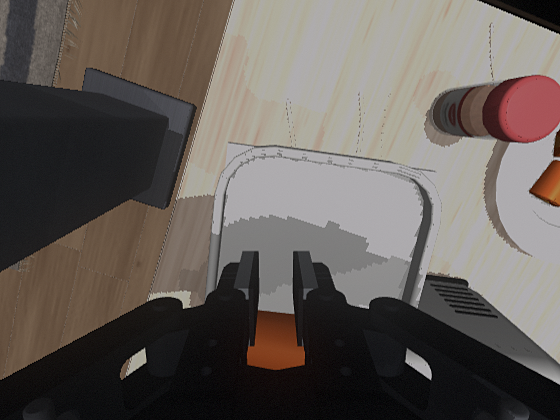

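The fingers are down behind the carrot, which sits centred between them at (275,340). I push.

```bash
python3 -m pendant '[[[0,0,0.04,0,0,0],[0,0,0.08,0,0,0],[0,0,0.12,0,0,0],[0,0,0.16,0,0,0],[0,0,0.2,0,0,0],[0,0,0.24,0,0,0],[0,0,0.28,0,0,0],[0,0,0.32,0,0,0]]]'; python3 -m pendant '[[[0,0,0.04,0,0,0],[0,0.005,0.08,0,0,0],[0,0.005,0.12,0,0,0],[0,0.005,0.15,0,0,0],[0,0.005,0.18,0,0,0],[0,0.005,0.21,0,0,0],[0,0.005,0.23,0,0,0],[0,0.005,0.23,0,0,0]]]';python3 - <<'E'
from h import *
a=wrist()["pixels"]; b=r.get_image("top")["pixels"]; e=r.get_image("scene")["pixels"]
c=np.zeros((600,800,3),np.uint8); c[:320,:480]=cv2.resize(b[215:295,170:290],None,fx=4,fy=4); c[:330,485:800]=cv2.resize(e[165:275,160:265],None,fx=3,fy=3); c[330:590,:400]=a[160:420,80:480]
cv2.imwrite("pics/p3.png",c); print(go([.4833,.0586,.188]))
E
```

```text
time: 3.28
ee_pos: [0.4597, 0.1228, 0.1899]
orientation: [0.958, 1.35, -0.955]
wrist_force: [-0.9, 2.2, 5.3]
finger_gap: 0.0148
time: 3.95
ee_pos: [0.472, 0.0899, 0.19]
orientation: [0.959, 1.349, -0.956]
wrist_force: [-0.0, 1.1, 5.0]
finger_gap: 0.0152
[array([0.011, 0.003, 0.224])]
```

View pics/p3.png

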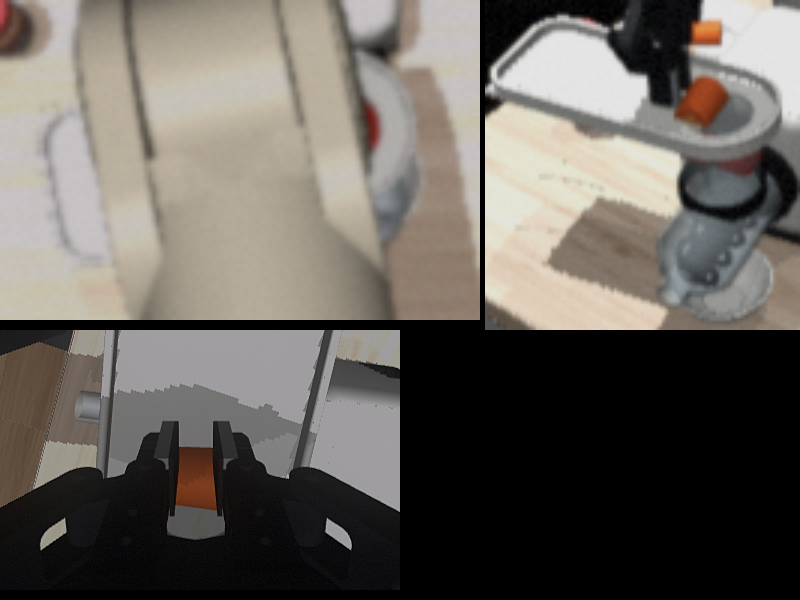

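```bash
python3 - <<'E'
from h import *
d=wrist(); T=tool()
print("tcp",proj(d,T[:3,3]))
for z in (0,.011,.02,.03,.04): print(z,proj(d,T[:3,3]+T[:3,2]*z+np.array([0,0,.008])).round(0), proj(d,T[:3,3]-T[:3,2]*z+np.array([0,0,.008])).round(0))
print(proj(d,(.4833,.0586,.182)))
P=d["pixels"];hs=cv2.cvtColor(P,cv2.COLOR_BGR2HSV)
m=((hs[...,1]>130)&(hs[...,0]>=3)&(hs[...,0]<20)&(hs[...,2]>60)); m[:, :230]=0;m[:,320:]=0
ys,xs=np.nonzero(m); print(ys.min(),ys.max(),xs.min(),xs.max())
print([onz(d,(275,y),.2).round(3).tolist() for y in(ys.min(),ys.max())], r.state()["wrist_force"])
E
```

```text
tcp [276.97941787 270.88744353]
0 [277. 279.] [277. 279.]
0.011 [277. 302.] [277. 255.]
0.02 [277. 321.] [277. 234.]
0.03 [277. 341.] [277. 210.]
0.04 [277. 360.] [277. 185.]
[278.08441396 328.04824693]
278 340 255 296
[[0.47, 0.091, 0.2], [0.48, 0.064, 0.2]] [ 0.21971281 -0.14726315  1.17546938]
```

The carrot's front edge is already dipping into the hole, so I push on.

```bash
python3 -m pendant '[[[0,0,0.02,0,0,0],[0,0,0.04,0,0,0],[0,0,0.06,0,0,0],[0,0,0.08,0,0,0],[0,0,0.1,0,0,0],[0,0,0.1,0,0,0]]]'; cat > look.py <<'E'
from h import *
import sys
d=wrist();P=d["pixels"];hs=cv2.cvtColor(P,cv2.COLOR_BGR2HSV)
m=((hs[...,1]>130)&(hs[...,0]>=3)&(hs[...,0]<20)&(hs[...,2]>40)); m[:, :230]=0;m[:,320:]=0;m[:220]=0
ys,xs=np.nonzero(m); print(len(ys), ys.size and (ys.min(),ys.max(),xs.min(),xs.max()))
e=r.get_image("scene")["pixels"]
c=np.zeros((450,800,3),np.uint8); c[:440,400:800]=cv2.resize(e[160:270,160:260],None,fx=4,fy=4); c[:400,:400]=cv2.resize(P[200:400,180:380],None,fx=2,fy=2)
cv2.imwrite(sys.argv[1],c)
E
python3 look.py pics/p4.png
```

```text
time: 4.65
ee_pos: [0.4763, 0.0754, 0.1892]
orientation: [0.958, 1.35, -0.958]
wrist_force: [-0.9, 0.8, 0.1]
finger_gap: 0.0151
1883 (np.int64(256), np.int64(316), np.int64(258), np.int64(294))
```

View pics/p4.png

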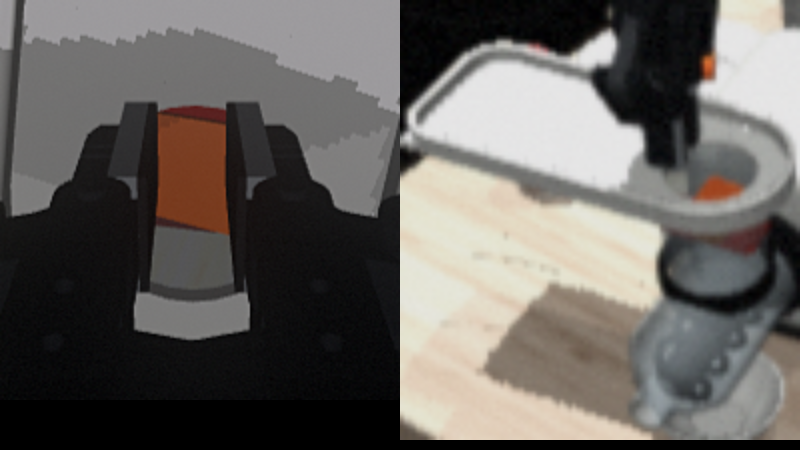

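The carrot is in the chute on the red flaps. I lift and move past the hole towards the pusher, and measure the hole with a clear view on the way.

```bash
python3 -m pendant '[[[-0.2,0,0,0,0,0],[-0.45,0,0,0,0,0],[-0.74,0,0.2,0,0,0],[-0.74,0,0.4,0,0,0],[-0.74,0,0.55,0,0,0],[-0.74,0,0.55,0,0,0],[-0.74,0,0.55,0,0,0],[-0.74,0,0.55,0,0,0]]]' -1; python3 - <<'E'
from h import *
T=tool();d=wrist();P=d["pixels"]; uv=proj(d,(.4833,.0586,.182)); print(uv)
cv2.imwrite("pics/w5raw.png",P); x,y=uv.astype(int); x0,y0=max(0,x-80),max(0,y-80)
c=cv2.resize(P[y0:y0+160,x0:x0+160],None,fx=3.5,fy=3.5); print(x0,y0)
for p,col in(((.4833,.0586,.182),(0,255,0)),):
  pts=[((proj(d,(p[0]+.026*np.cos(t),p[1]+.026*np.sin(t),p[2]))-[x0,y0])*3.5).astype(int) for t in np.linspace(0,6.28,40)]
  cv2.polylines(c,[np.array(pts)],True,col,1)
cv2.imwrite("pics/w5.png",c)
E
```

```text
time: 5.42
ee_pos: [0.5033, -0.0007, 0.2999]
orientation: [0.956, 1.351, -0.957]
wrist_force: [1.0, 1.3, 0.3]
finger_gap: 0.0858
[278.21221735 121.59122183]
198 41
```

View pics/w5.png

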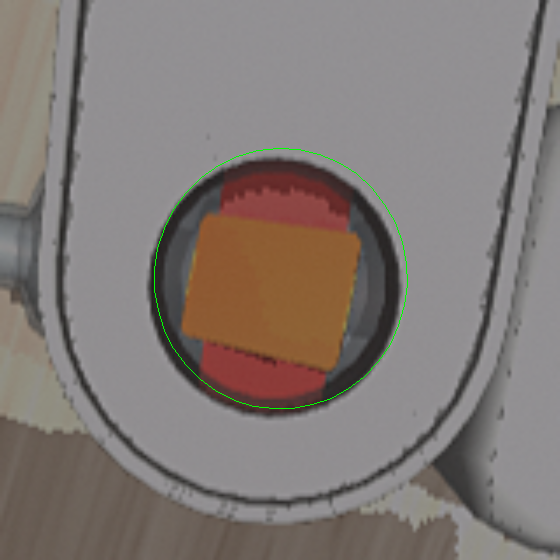

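The carrot lies flat on the flaps, centred in the bore. The hole outline in the crop is centred at (276,286), about 1.5 mm from my estimate.

```bash
python3 - <<'E'
from h import *
d=wrist(); print(onz(d,(276.9,122.7),.182))
print(go([.456,-.281,.30]))
P=d["pixels"]; print(proj(d,(.458,-.281,.125)))
E
```

```text
[0.48252876 0.05801397 0.182     ]
[array([-1.000e-03, -9.210e-01,  1.661e+00])]
[153.50800329 411.92393931]
```

```bash
python3 -m pendant '[[[0,-0.46,0.83,0,0,0],[0,-0.46,0.83,0,0,0],[0,-0.46,0.83,0,0,0],[0,-0.46,0.83,0,0,0],[0,-0.46,0.83,0,0,0]]]' -1;  python3 -m pendant '[[[0,-0.46,0.83,0,0,0],[0,-0.46,0.83,0,0,0],[0.3,-0.46,0.83,0,0,0],[0.5,-0.46,0.83,0,0,0],[0.5,-0.46,0.83,0,0,0],[0.5,-0.46,0.83,0,0,0]]]'; python3 - <<'E'
from h import *
d=wrist();P=d["pixels"].copy(); print(tool().round(3).tolist())
for z,rad in((.125,.016),(.095,.03)):
  pts=[proj(d,(.456+rad*np.cos(t),-.281+rad*np.sin(t),z)).astype(int) for t in np.linspace(0,6.28,40)]
  cv2.polylines(P,[np.array(pts)],True,(0,255,0),1)
P=cv2.convertScaleAbs(P,alpha=1.8)
x,y=proj(d,(.456,-.281,.125)).astype(int);print(x,y)
cv2.imwrite("pics/w6.png",P)
E
```

```text
time: 5.93
ee_pos: [0.4781, -0.1465, 0.3006]
orientation: [0.962, 1.347, -0.962]
wrist_force: [0.2, -0.1, 0.0]
finger_gap: 0.0852
time: 6.43
ee_pos: [0.4539, -0.2814, 0.2219]
orientation: [0.957, 1.356, -0.961]
wrist_force: [-0.1, 1.1, -0.5]
finger_gap: 0.0854
[[-0.003, 0.943, 0.332, 0.455], [0.001, 0.332, -0.943, -0.281], [-1.0, -0.003, -0.002, 0.224], [0.0, 0.0, 0.0, 1.0]]
280 214
```

View pics/w6.png

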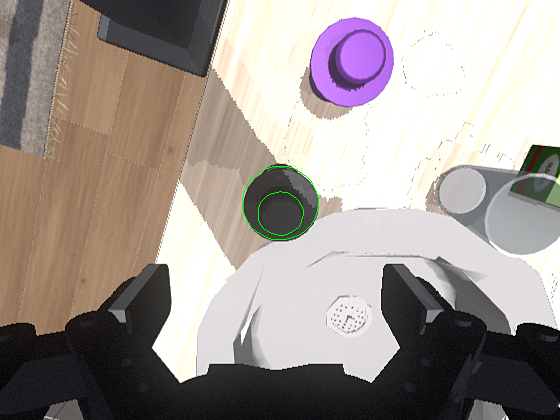

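Both predicted circles (grip top and flange) fit the black pusher at (280,210). I descend and grip.

```bash
python3 -m pendant '[[[0.2,0.005,0,0,0,0],[0.4,0.005,0,0,0,0],[0.6,0.005,0,0,0,0],[0.72,0.005,0,0,0,0],[0.8,0.005,0,0,0,0],[0.83,0.005,0,0,0,0],[0.83,0.005,0,0,0,0],[0.83,0.005,0,0,0,0]]]' -1; python3 -m pendant '[[[0,0,0,0,0,0],[0,0,0,0,0,0],[0,0,0,0,0,0],[0,0,0,0,0,0],[0,0,0,0,0,0],[0,0,0,0,0,0],[0,0,0,0,0,0],[0,0,0,0,0,0]]]' 1
```

```text
time: 7.15
ee_pos: [0.4578, -0.2817, 0.1023]
orientation: [0.956, 1.349, -0.955]
wrist_force: [1.0, -0.6, -0.2]
finger_gap: 0.0856
time: 7.82
ee_pos: [0.4569, -0.2822, 0.1015]
orientation: [0.957, 1.349, -0.957]
wrist_force: [-0.4, 0.8, 5.9]
finger_gap: 0.0308
```

```bash
python3 -m pendant '[[[-0.05,0,0,0,0,0],[-0.2,0,0,0,0,0],[-0.4,0,0,0,0,0],[-0.6,0,0,0,0,0],[-0.8,0,0,0,0,0],[-0.95,0,0,0,0,0],[-0.98,0,0,0,0,0],[-0.98,0,0,0,0,0]]]'; python3 -m pendant '[[[-0.2,0,0,0,0,0],[-0.4,0,0,0,0,0],[-0.47,0,0,0,0,0],[-0.47,0,0,0,0,0],[-0.47,0,0,0,0,0]]]'; python3 - <<'E'
from h import *
print(go([.4827,.0582,.32],19.4))
d=wrist(); P=cv2.convertScaleAbs(d["pixels"],alpha=1.8)
e=r.get_image("scene"); c=np.zeros((420,800,3),np.uint8); c[:,:400]=P[:,80:480]
uv=proj(e,tool()[:3,3]).astype(int); x,y=uv-[50,30]; x=max(0,x);y=max(0,y)
k=cv2.resize(e["pixels"][y:y+105,x:x+100],None,fx=4,fy=4); c[:k.shape[0],400:400+k.shape[1]]=k; cv2.imwrite("pics/p7.png",c)
E
```

```text
time: 8.48
ee_pos: [0.457, -0.2824, 0.2494]
orientation: [0.958, 1.347, -0.956]
wrist_force: [-0.8, -0.1, -2.5]
finger_gap: 0.0304
time: 8.9
ee_pos: [0.4563, -0.2817, 0.3169]
orientation: [0.957, 1.352, -0.958]
wrist_force: [-0.6, -0.4, -1.1]
finger_gap: 0.0308
[array([-0.02 ,  0.917, -2.079]), array([-0.001, -0.001,  0.001])]
```

View pics/p7.png

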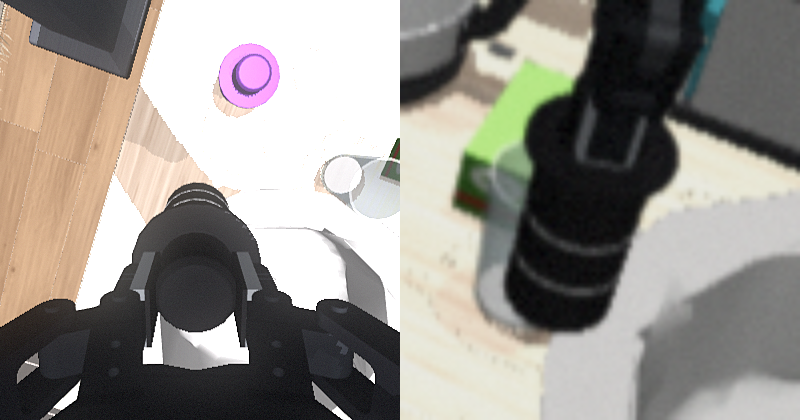

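```bash
python3 - <<'E'
from h import *
d=r.get_image("wrist"); H=d["hand_eye"]
t=np.linspace(0,2*np.pi,200)
for off in(-.004,-.002,0,.002):
  o=[]
  for x,rad in((-.0235,.016),(.0065,.03),(.1015,.023)):
    q=np.array([proj(d,(x,rad*np.cos(a),off+rad*np.sin(a)),H) for a in t]); o.append((q.min(0).round(),q.max(0).round()))
  print(off,"grip",o[0],"flange",o[1],"foot",o[2])
g=cv2.cvtColor(d["pixels"],cv2.COLOR_BGR2GRAY).astype(int)
print("col277",[(y,g[y,277]) for y in range(170,370,4)])
E
```

```text
-0.004 grip (array([235., 248.]), array([320., 326.])) flange (array([212., 193.]), array([343., 316.])) foot (array([245., 174.]), array([309., 236.]))
-0.002 grip (array([235., 253.]), array([320., 330.])) flange (array([212., 197.]), array([343., 319.])) foot (array([245., 177.]), array([309., 239.]))
0 grip (array([235., 258.]), array([320., 335.])) flange (array([212., 202.]), array([343., 323.])) foot (array([245., 180.]), array([309., 242.]))
0.002 grip (array([235., 263.]), array([320., 339.])) flange (array([212., 206.]), array([342., 327.])) foot (array([245., 183.]), array([309., 244.]))
col277 [(170, np.int64(128)), (174, np.int64(129)), (178, np.int64(128)), (182, np.int64(108)), (186, np.int64(43)), (190, np.int64(90)), (194, np.int64(39)), (198, np.int64(62)), (202, np.int64(33)), (206, np.int64(44)), (210, np.int64(40)), (214, np.int64(38)), (218, np.int64(37)), (222, np.int64(36)), (226, np.int64(35)), (230, np.int64(34)), (234, np.int64(23)), (238, np.int64(24)), (242, np.int64(20)), (246, np.int64(19)), (250, np.int64(21)), (254, np.int64(17)), (258, np.int64(24)), (262, np.int64(22)), (266, np.int64(27)), (270, np.int64(28)), (274, np.int64(27)), (278, np.int64(27)), (282, np.int64(24)), (286, np.int64(26)), (290, np.int64(27)), (294, np.int64(29)), (298, np.int64(26)), (302, np.int64(25)), (306, np.int64(29)), (310, np.int64(28)), (314, np.int64(28)), (318, np.int64(31)), (322, np.int64(30)), (326, np.int64(30)), (330, np.int64(30)), (334, np.int64(158)), (338, np.int64(158)), (342, np.int64(152)), (346, np.int64(133)), (350, np.int64(83)), (354, np.int64(85)), (358, np.int64(84)), (362, np.int64(85)), (366, np.int64(83))]
```

The pusher hangs upright in the grip, its axis within about 1–2 mm of the TCP axis. I carry it over the hole.

```bash
python3 -m pendant '[[[-0.02,0.15,-0.3,0,0,0],[-0.02,0.3,-0.6,0,0,0],[-0.02,0.4,-0.9,0,0,0],[-0.02,0.45,-1,0,0,0],[-0.02,0.45,-1,0,0,0],[-0.02,0.45,-1,0,0,0]]]'; python3 -m pendant '[[[0,0.15,-0.3,0,0,0],[0,0.3,-0.6,0,0,0],[0,0.4,-0.8,0,0,0],[0,0.467,-0.95,0,0,0],[0,0.467,-1,0,0,0],[0,0.467,-1,0,0,0],[0,0.467,-1,0,0,0]]]'; python3 -c "
from h import *
print(go([.4823,.0591,.30],19.4))"
```

```text
time: 9.55
ee_pos: [0.4705, -0.1144, 0.3199]
orientation: [0.952, 1.355, -0.953]
wrist_force: [-0.4, -1.6, -1.8]
finger_gap: 0.0306
time: 10.13
ee_pos: [0.4868, 0.0454, 0.3205]
orientation: [0.956, 1.35, -0.959]
wrist_force: [0.7, 0.3, -1.0]
finger_gap: 0.0303
[array([ 0.137,  0.002, -0.096]), array([-0.001,  0.001,  0.001])]
```

```bash
python3 -m pendant '[[[0,0,-0.05,0,0,0],[0.05,0,-0.095,0,0,0],[0.1,0,-0.095,0,0,0],[0.15,0,-0.095,0,0,0],[0.19,0,-0.095,0,0,0],[0.22,0,-0.095,0,0,0],[0.22,0,-0.095,0,0,0],[0.22,0,-0.095,0,0,0]]]'; python3 -m pendant '[[[0.01,0,0,0,0,0],[0.02,0,0,0,0,0],[0.03,0,0,0,0,0],[0.035,0,0,0,0,0],[0.035,0,0,0,0,0]]]';  python3 -c "
from h import *
print(go([.4823,.0591,.30],19.4))"
```

```text
time: 10.8
ee_pos: [0.4821, 0.0599, 0.288]
orientation: [0.957, 1.35, -0.958]
wrist_force: [-0.1, 0.3, -1.5]
finger_gap: 0.0304
time: 11.22
ee_pos: [0.4821, 0.0602, 0.2829]
orientation: [0.957, 1.35, -0.957]
wrist_force: [0.2, 0.1, -1.6]
finger_gap: 0.0301
[array([-0.114, -0.001,  0.007]), array([-0.001,  0.   ,  0.   ])]
```

```bash
python3 -m pendant '[[[0.01,0,0.004,0,0,0],[0.02,0,0.005,0,0,0],[0.03,0,0.005,0,0,0],[0.04,0,0.005,0,0,0],[0.04,0,0.005,0,0,0]]]'; python3 -m pendant '[[[0.01,0,0,0,0,0],[0.02,0,0,0,0,0],[0.03,0,0,0,0,0],[0.04,0,0,0,0,0],[0.05,0,0,0,0,0],[0.05,0,0,0,0,0]]]'
```

```text
time: 11.63
ee_pos: [0.4823, 0.0595, 0.2766]
orientation: [0.957, 1.351, -0.958]
wrist_force: [-0.0, -0.3, -1.6]
finger_gap: 0.0305
time: 12.13
ee_pos: [0.4823, 0.0594, 0.2692]
orientation: [0.957, 1.351, -0.957]
wrist_force: [0.2, -0.0, -0.6]
finger_gap: 0.0307
```

The pusher has entered the chute without resistance. I continue down in small steps and watch the force.

```bash
for k in 1 2; do python3 -m pendant '[[[0.01,0,0,0,0,0],[0.02,0,0,0,0,0],[0.03,0,0,0,0,0],[0.04,0,0,0,0,0],[0.05,0,0,0,0,0],[0.05,0,0,0,0,0]]]' | egrep 'ee|force'; done
```

```text
ee_pos: [0.4824, 0.0595, 0.2617]
wrist_force: [-1.1, 0.3, -1.3]
ee_pos: [0.4824, 0.0594, 0.2543]
wrist_force: [1.3, 0.8, -0.1]
```

```bash
for k in 1 2; do python3 -m pendant '[[[0.008,0,0,0,0,0],[0.016,0,0,0,0,0],[0.024,0,0,0,0,0],[0.032,0,0,0,0,0],[0.04,0,0,0,0,0],[0.04,0,0,0,0,0]]]' | egrep 'ee|force'; done
```

```text
ee_pos: [0.4823, 0.0595, 0.2482]
wrist_force: [-0.1, -0.2, 0.0]
ee_pos: [0.4823, 0.0595, 0.2422]
wrist_force: [0.2, 0.1, 0.5]
```

```bash
for k in 1 2; do python3 -m pendant '[[[0.008,0,0,0,0,0],[0.016,0,0,0,0,0],[0.024,0,0,0,0,0],[0.032,0,0,0,0,0],[0.032,0,0,0,0,0],[0.032,0,0,0,0,0]]]' | egrep 'ee|force'; done
```

```text
ee_pos: [0.4825, 0.0594, 0.2377]
wrist_force: [-0.0, 0.7, 1.7]
ee_pos: [0.4825, 0.0595, 0.2328]
wrist_force: [0.5, -0.6, 1.5]
```

```bash
for k in 1 2; do python3 -m pendant '[[[0.007,0,0,0,0,0],[0.014,0,0,0,0,0],[0.021,0,0,0,0,0],[0.028,0,0,0,0,0],[0.028,0,0,0,0,0],[0.028,0,0,0,0,0]]]' | egrep 'ee|force'; done
```

```text
ee_pos: [0.4824, 0.0595, 0.2285]
wrist_force: [1.5, -0.2, 1.1]
ee_pos: [0.4822, 0.0595, 0.2242]
wrist_force: [2.2, -0.5, -0.6]
```

```bash
for k in 1 2; do python3 -m pendant '[[[0.005,0,0,0,0,0],[0.01,0,0,0,0,0],[0.015,0,0,0,0,0],[0.02,0,0,0,0,0],[0.02,0,0,0,0,0],[0.02,0,0,0,0,0]]]' | egrep 'ee|force'; done
```

```text
ee_pos: [0.4824, 0.0595, 0.2214]
wrist_force: [1.5, -0.0, 0.5]
ee_pos: [0.4824, 0.0595, 0.2184]
wrist_force: [0.3, 0.4, 0.3]
```

```bash
for k in 1 2; do python3 -m pendant '[[[0.005,0,0,0,0,0],[0.01,0,0,0,0,0],[0.015,0,0,0,0,0],[0.02,0,0,0,0,0],[0.02,0,0,0,0,0],[0.02,0,0,0,0,0]]]' | egrep 'ee|force'; done
```

```text
ee_pos: [0.4824, 0.0595, 0.2154]
wrist_force: [0.7, -0.4, -0.6]
ee_pos: [0.4823, 0.0595, 0.2123]
wrist_force: [0.4, 0.4, -2.3]
```

```bash
for k in 1 2 3; do python3 -m pendant '[[[0.004,0,0,0,0,0],[0.008,0,0,0,0,0],[0.012,0,0,0,0,0],[0.012,0,0,0,0,0],[0.012,0,0,0,0,0]]]' | egrep 'ee|force'; done
```

```text
ee_pos: [0.4824, 0.0595, 0.2107]
wrist_force: [0.8, 0.1, -0.9]
ee_pos: [0.4824, 0.0595, 0.2089]
wrist_force: [0.6, 0.1, -1.0]
ee_pos: [0.4828, 0.0594, 0.2082]
wrist_force: [-3.5, -0.7, 9.3]
```

I feel a solid stop with the foot about 16.7 mm above the screw, which matches a carrot lying flat. I press to about 15 N and hold.

```bash
python3 -m pendant '[[[0.003,0,0,0,0,0],[0.005,0,0,0,0,0],[0.005,0,0,0,0,0],[0.005,0,0,0,0,0],[0.005,0,0,0,0,0],[0.005,0,0,0,0,0],[0.005,0,0,0,0,0],[0.005,0,0,0,0,0]]]' | egrep 'time|ee|force'
```

```text
time: 20.05
ee_pos: [0.483, 0.0594, 0.2081]
wrist_force: [-4.7, -0.5, 14.0]
```

```bash
python3 -m pendant '[[[0,0,0,0,0,0],[0,0,0,0,0,0],[0,0,0,0,0,0],[0,0,0,0,0,0],[0,0,0,0,0,0],[0,0,0,0,0,0]]]' | egrep 'time|ee|force'; python3 -m pendant '[[[-0.005,0,0,0,0,0],[-0.01,0,0,0,0,0],[-0.014,0,0,0,0,0],[-0.014,0,0,0,0,0],[-0.014,0,0,0,0,0]]]' | egrep 'ee|force'
```

```text
time: 20.55
ee_pos: [0.4831, 0.0593, 0.2081]
wrist_force: [-4.6, -1.1, 14.2]
ee_pos: [0.4825, 0.0595, 0.2085]
wrist_force: [-0.2, 0.9, 1.8]
```

```bash
python3 -m pendant '[[[0,0,0,0,0,0],[0,0,0,0,0,0],[0,0,0,0,0,0],[0,0,0,0,0,0],[0,0,0,0,0,0],[0,0,0,0,0,0],[0,0,0,0,0,0]]]' -1; python3 -m pendant '[[[-0.05,0,0,0,0,0],[-0.15,0,0,0,0,0],[-0.3,0,0,0,0,0],[-0.5,0,0,0,0,0],[-0.7,0,0,0,0,0],[-0.8,0,0,0,0,0],[-0.8,0,0,0,0,0]]]'; python3 -m pendant '[[[0,0,0.2,0,0,0],[0,0,0.4,0,0,0],[0,0,0.6,0,0,0],[0,0,0.6,0,0,0],[0,0,0.6,0,0,0],[0,0,0.6,0,0,0]]]'; python3 - <<'E'
from h import *
d=wrist(); P=cv2.convertScaleAbs(d["pixels"],alpha=1.5); e=r.get_image("scene")["pixels"]
for z,rad in((.2317,.016),(.2017,.03)):
  pts=[proj(d,(.4827+rad*np.cos(t),.0582+rad*np.sin(t),z)).astype(int) for t in np.linspace(0,6.28,40)]
  cv2.polylines(P,[np.array(pts)],True,(0,255,0),1)
x,y=proj(d,(.4827,.0582,.2)).astype(int); y0=max(0,y-110)
c=np.zeros((480,800,3),np.uint8); k=cv2.resize(P[y0:y0+220,x-100:x+100],None,fx=2,fy=2); c[:k.shape[0],:k.shape[1]]=k
c[:480,400:800]=cv2.resize(e[150:270,160:260],None,fx=4,fy=4); cv2.imwrite("pics/p8.png",c)
E
```

```text
time: 21.55
ee_pos: [0.4824, 0.0595, 0.2085]
orientation: [0.957, 1.35, -0.957]
wrist_force: [-0.9, -0.3, 1.2]
finger_gap: 0.0853
time: 22.13
ee_pos: [0.484, 0.0595, 0.3329]
orientation: [0.961, 1.346, -0.952]
wrist_force: [-0.1, 0.4, 0.6]
finger_gap: 0.0855
time: 22.63
ee_pos: [0.512, -0.025, 0.328]
orientation: [0.957, 1.351, -0.958]
wrist_force: [0.5, 0.7, 0.5]
finger_gap: 0.0853
```

View pics/p8.png

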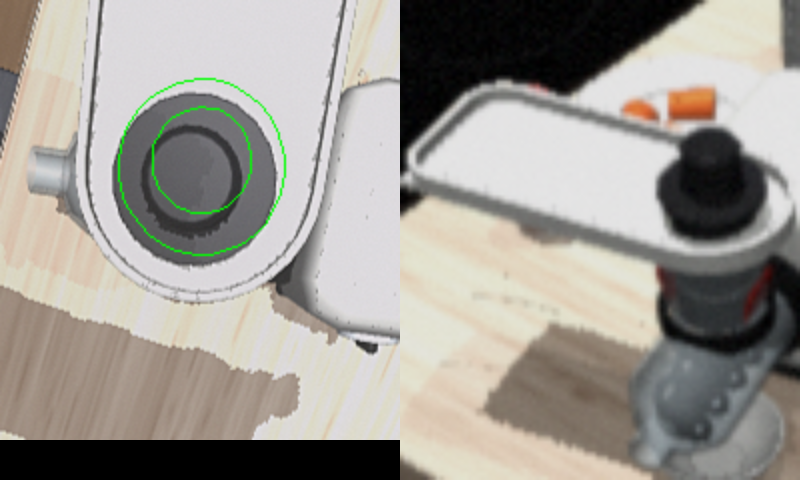

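The pusher stands in the chute, the flange at (195,180) in the crop, and leans slightly; 6 mm of bore slack over 75 mm of insertion limits that to about 0.08 rad. I check that it is at rest and re-measure with the arm settled.

```bash
python3 -m pendant '[[[0,0,0,0,0,0],[0,0,0,0,0,0],[0,0,0,0,0,0],[0,0,0,0,0,0],[0,0,0,0,0,0],[0,0,0,0,0,0]]]' | head -2; python3 - <<'E'
from h import *
def meas():
  d=wrist(); g=cv2.cvtColor(d["pixels"],cv2.COLOR_BGR2GRAY)
  x,y=proj(d,(.4827,.0582,.2)).astype(int); m=((g<85)*255).astype(np.uint8); m[:max(0,y-75)]=0;m[y+75:]=0;m[:,:x-75]=0;m[:,x+75:]=0
  c=max(cv2.findContours(m,0,1)[0],key=cv2.contourArea); return d,cv2.fitEllipse(c),proj(d,(.4827,.0582,.2017))
d,e,p=meas(); print(e,p,onz(d,e[0],.2),onz(d,e[0],.195))
s=r.get_image("scene")["pixels"].astype(int)
for _ in range(8): d2,e2,_p=meas()
print(e2); s2=r.get_image("scene")["pixels"].astype(int); print("moved px",(abs(s2-s).max(2)[170:260,215:260]>40).sum())
E
```

```text
time: 23.23
ee_pos: [0.5123, -0.0253, 0.3285]
((272.4341735839844, 88.60971069335938), (80.94075775146484, 85.40200805664062), 1.5674582719802856) [276.69135305  84.24613002] [0.48072102 0.05446045 0.2       ] [0.48055605 0.05478564 0.195     ]
((272.4593505859375, 88.49240112304688), (81.04237365722656, 85.42810821533203), 1.673065185546875)
moved px 0
```

```bash
python3 -c "
from plant import r
print(r.job_done(), r.state()['time'])"
```

```text
the job is handed in; nothing more can be done
the job is handed in; nothing more can be done
```

The juicer is loaded and I handed the job in at about 24 s. I got no verdict, so the final state below is from my own checks.

- **Carrot:** I slid it along the tray with the nearly shut fingers until it dropped into the chute. A picture showed it lying flat on the flaps, and it was never lifted.
- **Pressing:** I put the black pusher down the chute and through the flaps. It met a solid stop with its foot about 16.7 mm above the feed screw, which matches a carrot lying flat. I held it there for about a second with the wrist reading 14 N, or about 15 N on the carrot with the pusher's weight added. Then I eased off, let go and moved the arm clear.
- **Last checks:** The pusher stands in the chute and nothing there moved between the last two pictures. The gripper is open and clear of everything.
- **What disagreed:** The pusher leans slightly, with its flange about 4 mm off the chute axis. From the chute's clearance I estimate at most 0.08 rad of lean (limit 0.12). I expect the foot to be within about 3 mm of the axis (limit 6 mm). I did not measure either directly.
- **Other notes:** The flange looked about 3% smaller than expected, so the pusher may sit a few millimetres lower than the stop suggested. I did not re-measure the bystanders. I viewed 11 pictures, one over the budget.

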